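Lay out nested pressed cups and probe them

TASK

Take the pressed cups one at a time from the top of the nested stack, never lifting two together, and stand one upright in the middle of each coloured measuring disc on the bench, leaving the rest nested on the stand. When every disc has its cup, take the hand probe from its holder and touch its spring tip down inside each cup onto the black spot, not beside it, in the order red, yellow, green, blue as far as those discs are there, pressing lightly so that the tip gives a few millimetres for a moment but is never pushed right in. Finally put the probe back upright in its holder, its flange on the top plate, with the cups still standing on their discs and the tin, the block and the marker left where they were.

Things in the scene. Friction and masses are not known exactly. Their poses are not given: they have to be found in the camera images.
- cup_1_centre (a point): Centre (half-way up) of cup 1, at first the top one of the stack of six alike pressed steel cups, mouth up, 30 mm tall, 45 to 85 g. The upper half is a rim, 61 mm outside, 48 inside; the lower half a foot 45 mm across. The inner floor lies level with this point, 15 mm below the rim's upper edge; at its middle, at this point, is a black spot of 16 mm, the test mark. z axis up.
- cup_2_centre (a point): Centre (half-way up) of cup 2, like cup 1, second from the top. Nested, each cup sits 15 mm above the next with about 1 mm of play, its foot inside the next rim, so a grasp that reaches more than 15 mm below the upper edge of a rim (that edge is 15 mm above this point) takes the next cup too.
- cup_3_centre (a point): Centre (half-way up, 15 mm above the underside) of pressed cup 3, number 3 from the top of the stack at the start. Like cup 1. z axis up through the mouth.
- cup_4_centre (a point): Centre (half-way up, 15 mm above the underside) of pressed cup 4, number 4 from the top of the stack at the start. Like cup 1. z axis up through the mouth.
- cup_5_centre (a point): Centre (half-way up, 15 mm above the underside) of pressed cup 5, number 5 from the top of the stack at the start. Like cup 1. z axis up through the mouth.
- cup_6_centre (a point): Centre (half-way up, 15 mm above the underside) of pressed cup 6, number 6 from the top of the stack at the start. Like cup 1. z axis up through the mouth.
- disc_red_seat (a point): Point 15 mm above the middle of the top face of the red measuring disc, where the centre of a cup standing there lies. A loose round steel disc, red with a grey middle of 54 mm, 80 mm diameter, 5 mm thick, 0.4 kg, flat on the bench. Only some of the four colours are there in a run (absent: None). z axis up.
- disc_yellow_seat (a point): Point 15 mm above the middle of the top face of the yellow measuring disc, where the centre of a cup standing there lies. A loose round steel disc, yellow with a grey middle of 54 mm, 80 mm diameter, 5 mm thick, 0.4 kg, flat on the bench. Only some of the four colours are there in a run (absent: None). z axis up.
- disc_green_seat (a point): Point 15 mm above the middle of the top face of the green measuring disc, where the centre of a cup standing there lies. A loose round steel disc, green with a grey middle of 54 mm, 80 mm diameter, 5 mm thick, 0.4 kg, flat on the bench. Only some of the four colours are there in a run (absent: None). z axis up.
- disc_blue_seat (a point): Point 15 mm above the middle of the top face of the blue measuring disc, where the centre of a cup standing there lies. A loose round steel disc, blue with a grey middle of 54 mm, 80 mm diameter, 5 mm thick, 0.4 kg, flat on the bench. Only some of the four colours are there in a run (absent: None). z axis up.
- holder_hole (a point): Centre of the hole in the upper face of the fixed blue-topped probe holder, 100 mm above the bench. The hole goes down through the 66 mm square top plate (16 mm thick) and is 26 mm square, its sides along this frame's x and y; free space under it. Base 84 mm square. z axis up.
- probe_grip (a point): Centre of the orange square grip (22 x 22 mm, 40 mm tall, faces along this frame's x and y) of the hand probe, 0.1 kg. It starts upright in the holder: its black flange (36 mm square, 4 mm thick), underside 24 mm below this point, rests on the holder; below it an 18 mm shaft 62 mm long, then the tip. z axis up, away from the tip.
- probe_point (a point): Lower end of the probe's brass tip (6 mm diameter, round end), on the probe's axis 112 mm below the centre of its grip when the tip is out. Moves with the spring tip.
- probe_tip (a joint): Travel of the probe's spring tip in m: 0 out, 0.012 pushed right in. Spring 200 N/m: about 0.6 N to start, 3 N at the end of the travel.
- stand_top (a point): Centre of the upper face of the fixed round stand, 92 mm diameter and 6 mm high, on which the stack of cups stands; a brass collar (56 mm outer, 48 mm inner diameter, 8 mm high) surrounds the foot of the lowest cup.
- tin: Blue-lidded grease tin, 70 mm diameter, 31 mm high, a bystander; origin at the centre of its underside.
- block: Ground steel setting block 30 x 35 x 28 mm, a bystander; origin at the centre of its underside.
- marker: Green-capped marker pen, 135 mm long along its y axis, 16 mm thick, lying on the bench, a bystander; origin at the centre of its underside.
Not all that is in view belongs to the job. Of the things shaped like the part that bears disc_red_seat, the red one is meant.

How it is judged:
By the outcome, as a careful person would: the job done as asked, in the order asked, and still so for the second after the job is handed in, with the robot touching nothing.
Of disc_red, disc_yellow, disc_green, disc_blue only 3 to 4 are there at a start; the rules pass over those that are not, and their reading is None.
At some moment in a run one of disc_red, disc_yellow, disc_green, disc_blue may be knocked a few centimetres aside while the robot is not near it.
It also fails if it takes over 210 s, if anything falls off the work surface, if the arm or the gripper's body presses on something with over 40 N, if the wrist force passes 120 N, or if a joint passes its speed limit or range.

ROBOT

A 7-joint arm with a two-finger parallel gripper is mounted at the origin on a cart in front of the work surface, level with it; the furniture and walls round the work are solid. World frame = base frame: x ahead of the robot, y to its left, z up, the work surface at z = 0. Lengths are in m, angles in rad, forces in N, time in s.
With the tool pointing down it reaches from about 0.4 to 0.85 m from the base axis. Payload 4.4 kg.
Tool frame: the origin (TCP) lies at the very end of the fingers, on their centre line; the grasp point (between the pads) lies 19 mm behind it; z points along the fingers, y is the line along which they close (so a half turn about z gives the same grasp; the last joint's range is limited). The gripper opens to 94 mm and grips with 3 to 60 N. Pads are 16 mm wide; open, the fingers measure 119 mm over their backs; the gripper's body (75 mm by 177 mm) begins 78 mm behind the grasp point.
Start: joints at [-0.066, 0.628, 0.038, 1.517, -0.027, 0.996, -0.02], TCP at [0.65, 0, 0.205] pointing down, gripper open.
Joint ranges: [-3.06, 3.06], [-0.37, 2.12], [-1.25, 1.32], [0.18, 2.47], [-1.1, 4.24], [0.23, 1.98], [-2.94, 2.94]. Speed limits (rad/s): [2.57, 2.57, 3.14, 3.14, 3.14, 3.14, 3.14].

INTERFACE

Orientations are given as a unit quaternion [w, x, y, z].
In Python, from rig import env, vision gives the robot as it stands.
- The arm moves only by the tool play_rows, never from a script. Its argument "plan" is text: rows parted by semicolons, each of 6 numbers parted by spaces: the shift along the tool's x, y, z in mm, then the turn, a rotation vector about the tool's x, y, z in degrees. In form: dx dy dz wx wy wz; .... A call has 1 to 12 rows; each row shifts and turns the commanded pose from where the row before left it, along the tool's axes as they then stand; what a row does not reach is not made up. A row lasts 1/8 s, in which the tool goes at most 62.5 mm and 10.7 degrees, less where a joint would pass 70% of its speed; a pose out of reach is approached as far as the arm can. A call with a gripper value outside its range is refused whole. "fingers" is the gripper command: -1 is fully open, 1 is shut, values between are in proportion, set as the call begins (left out, the last holds). The fingers move at their own pace and stop on an object; the grip force is fixed at half the most. Time passes only in rows, so rows that do not move let the fingers close. It gives the time, the measured TCP pose, the force, the opening and the grip force at its end, in the units of the state.
- env.read_state(): the state, without advancing time (a new reading comes with each control period).
- vision.read_camera(name): name is "scene" or "side" or "wrist"; returns a dict with "image" (480x640x3 uint8, blue, green, red), "mtx" (3x3 intrinsics, pixels), "T" (4x4, takes a point from camera to world coordinates); the wrist camera has in their place "T_tool_cam" (4x4, takes a point from camera to tool coordinates, whose origin is the TCP and whose axes are the flange's). Camera axes: x right, y down, z forward; pixel columns grow to the right and rows downward; lengths in m; the calibration is good to about 2 mm. A picture is of the moment at which its call begins: read the wrist's pose just before it. There is no depth.
- env.close_job(): hands the job in; it is judged then, once.
The state is a dict: "clock": time; "q": joint angles; "joint_vel": joint speeds; "joint_efforts": joint torques, N m; "tcp_pos": TCP position; "orientation": TCP orientation; "contact_force": force on the tool from outside, world axes, zero at the start; "moment": the same for the moment, N m; "opening": finger opening in m; "gripper_force": force on a finger pad.
Only numpy, scipy, OpenCV 4.12 (cv2) and the standard library are available. Lean on these libraries where they do the work, as an engineer would, in place of code of your own. Each camera call takes 0.05 s, during which the arm holds its last target. There are 200 camera calls.

## Working session

There is one attempt and no reset: what is moved stays moved. The work goes in short steps, Python scripts to look and compute and a tool call to move; the robot and the scene stay as the last step left them, time stands still between calls to the robot, and variables do not carry over. Pictures are saved under pics/ and viewed, at most 14 in all, crops included, and the job is handed in when it is done.

Besides the shell and the picture viewer there is one more tool, called after ">>>" as name(argument=value, ...) on one line, values as JSON. play_rows: Moves the arm, as the interface text tells. Its arguments: {"type":"object","properties":{"plan":{"type":"string"},"fingers":{"type":"number"}},"required":["plan"]}

```bash
ls; mkdir -p pics
python3 - <<'E'
from rig import env, vision
import cv2,numpy as np
s=env.read_state()
for k,v in s.items(): print(k,np.round(v,4))
for n in ["scene","side","wrist"]:
    d=vision.read_camera(n); cv2.imwrite(f"pics/{n}0.png",d["image"]); 
    print(n,np.round(d["mtx"],1).tolist()); print(np.round(d.get("T",d.get("T_tool_cam")),3).tolist())
E
```

```text
pics
clock 0.0
q [-0.0658  0.6293  0.0385  1.5183 -0.027   0.9963 -0.02  ]
joint_vel [ 0.0023 -0.0007  0.0021 -0.0013 -0.0007  0.0008  0.0009]
joint_efforts [ 1.00000e-04 -5.49729e+01  1.14370e+00 -1.86633e+01 -5.21000e-02
  2.38000e-02  1.00000e-04]
tcp_pos [0.6493 0.     0.2046]
orientation [-6.000e-04  7.071e-01  7.071e-01 -7.000e-04]
contact_force [ 0.6364 -0.8889 -0.0581]
moment [-0.0351  0.0387  0.0236]
gripper_force 0.0
opening 0.0939
scene [[568.1, 0.0, 323.3], [0.0, 568.1, 238.6], [0.0, 0.0, 1.0]]
[[0.584, -0.369, 0.723, -0.417], [-0.812, -0.292, 0.506, -0.805], [0.025, -0.882, -0.47, 0.691], [0.0, 0.0, 0.0, 1.0]]
side [[559.9, 0.0, 321.6], [0.0, 559.9, 236.4], [0.0, 0.0, 1.0]]
[[0.857, -0.238, 0.457, 0.014], [-0.514, -0.352, 0.782, -1.011], [-0.025, -0.905, -0.424, 0.562], [0.0, 0.0, 0.0, 1.0]]
wrist [[344.9, 0.0, 317.3], [0.0, 344.9, 233.8], [0.0, 0.0, 1.0]]
[[0.0, -0.967, -0.256, 0.073], [1.0, -0.0, 0.001, -0.0], [-0.001, -0.256, 0.967, -0.18], [0.0, 0.0, 0.0, 1.0]]
```

View pics/scene0.png

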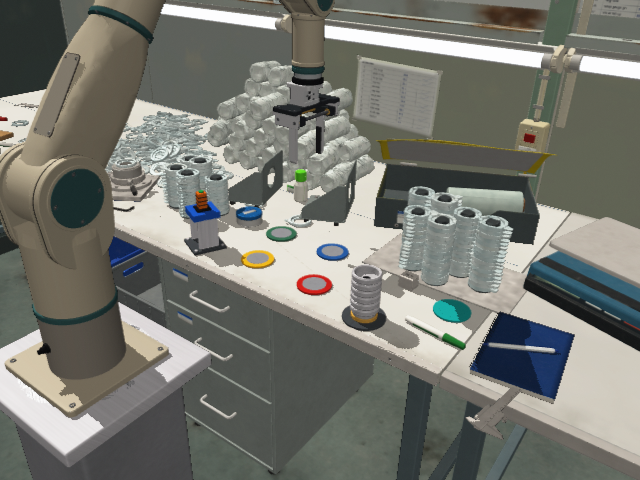

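View pics/side0.png

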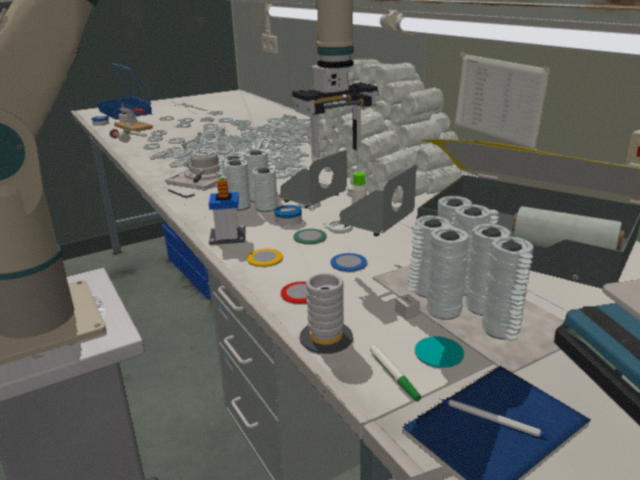

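View pics/wrist0.png

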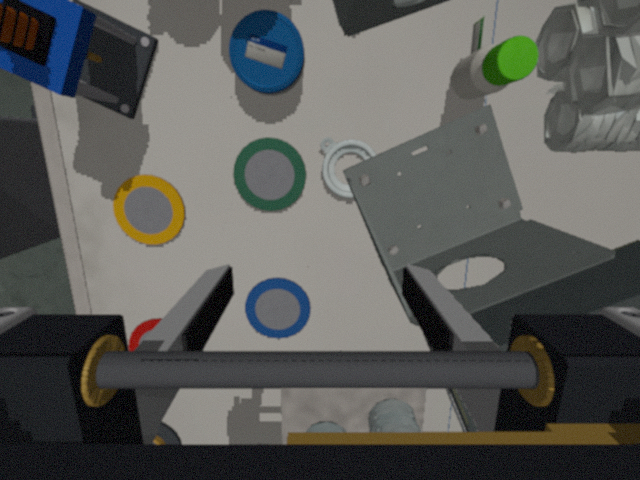

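The scene shows all four discs: red (315,285), yellow (258,259), green (281,233) and blue (333,252). It also shows the stack (365,290), the probe holder (204,225), the tin (249,213), the marker (435,332) and the block (408,278). The teal disc at (452,309) is not part of the job. The wrist view covers green, yellow and blue; red is partly hidden.

```bash
cat > h.py <<'E'
from rig import env, vision
import cv2,numpy as np
from scipy.spatial.transform import Rotation as R
from scipy.optimize import least_squares
def tool():
    s=env.read_state(); q=np.array(s["orientation"]); T=np.eye(4)
    T[:3,:3]=R.from_quat(q[[1,2,3,0]]).as_matrix(); T[:3,3]=s["tcp_pos"]; return T
def cam(n,save=None):
    Tt=tool(); d=vision.read_camera(n)
    T=d["T"] if "T" in d else Tt@d["T_tool_cam"]
    if save: cv2.imwrite(f"pics/{save}.png",d["image"])
    return d["image"],np.array(d["mtx"]),np.array(T)
def plane(px,K,T,z):
    px=np.atleast_2d(px).astype(float)
    r=np.c_[(px-K[:2,2])/K[[0,1],[0,1]],np.ones(len(px))]@T[:3,:3].T
    o=T[:3,3]; return (o+r*((z-o[2])/r[:,2])[:,None])[:,:2]
def proj(P,K,T):
    c=(np.atleast_2d(P)-T[:3,3])@T[:3,:3]; return (c[:,:2]/c[:,2:])*K[[0,1],[0,1]]+K[:2,2]
HUE=dict(red=None,yellow=(18,32),green=(60,88),blue=(100,118))
def mask(im,c,smin=110,vmin=50):
    h=cv2.cvtColor(im,cv2.COLOR_BGR2HSV); H,S,V=cv2.split(h)
    m=((H<6)|(H>173)) if c=="red" else ((H>=HUE[c][0])&(H<=HUE[c][1]))
    return (m&(S>smin)&(V>vmin)).astype(np.uint8)*255
def circ(p):
    f=lambda v:np.hypot(p[:,0]-v[0],p[:,1]-v[1])-v[2]
    return least_squares(f,[*p.mean(0),.04],loss="soft_l1",f_scale=.001).x
def discs(im,K,T,z=0.005,colors=HUE):
    for c in colors:
        m=cv2.morphologyEx(mask(im,c),cv2.MORPH_CLOSE,np.ones((3,3)))
        for k in cv2.findContours(m,cv2.RETR_EXTERNAL,cv2.CHAIN_APPROX_NONE)[0]:
            if cv2.contourArea(k)<150: continue
            p=plane(k[:,0],K,T,z); x,y,r=circ(p)
            if .03<r<.05 and .25<x<.9 and abs(y)<.7: print(c,"px",k[:,0].mean(0).round(),"xy %.4f %.4f r %.4f"%(x,y,r))
E
python3 - <<'E'
from h import *
for n in ["scene","side","wrist"]:
    im,K,T=cam(n); print(n); discs(im,K,T)
    if n!="wrist":
        print("stand",{"scene":plane([365,318],K,T,.006),"side":plane([326,336],K,T,.006)}[n], "rim", {"scene":plane([367,270],K,T,.111),"side":plane([325,283],K,T,.111)}[n])
        print("grip top",{"scene":plane([202,194],K,T,.144),"side":plane([223,181],K,T,.144)}[n],"plate",{"scene":plane([203,211],K,T,.1),"side":plane([223,201],K,T,.1)}[n])
E
```

```text
scene
red px [314. 284.] xy 0.4507 -0.1764 r 0.0395
yellow px [257. 259.] xy 0.4584 -0.0018 r 0.0403
blue px [332. 252.] xy 0.5979 -0.1227 r 0.0386
blue px [122. 251.] xy 0.2786 0.2838 r 0.0484
blue px [248. 213.] xy 0.6342 0.1849 r 0.0392
stand [[ 0.4108141  -0.33560633]] rim [[ 0.42237374 -0.32571784]]
grip top [[0.42894137 0.14066435]] plate [[0.42759622 0.14056696]]
side
red px [294. 292.] xy 0.4478 -0.1780 r 0.0365
yellow px [264. 257.] xy 0.4553 -0.0047 r 0.0393
green px [444. 353.] xy 0.5450 -0.4652 r 0.0373
blue px [348. 262.] xy 0.5951 -0.1255 r 0.0371
blue px [288. 211.] xy 0.6192 0.1974 r 0.0376
stand [[ 0.41367368 -0.33206248]] rim [[ 0.41266027 -0.33495633]]
grip top [[0.43028585 0.13651301]] plate [[0.42230692 0.12827044]]
wrist
red px [141. 333.] xy 0.4559 -0.1751 r 0.0397
yellow px [ 98. 370.] xy 0.3929 -0.2111 r 0.0422
yellow px [148. 209.] xy 0.4610 0.0001 r 0.0391
green px [269. 174.] xy 0.5972 0.0392 r 0.0373
blue px [277. 308.] xy 0.6012 -0.1204 r 0.0382
blue px [266.  51.] xy 0.5984 0.1603 r 0.0367
blue px [49. 44.] xy 0.3806 0.1669 r 0.0405
```

Run:
```python
import cv2
a=cv2.imread("pics/scene0.png");b=cv2.imread("pics/side0.png")
f=lambda i,x,y:cv2.resize(i[y:y+100,x:x+130],(390,300),interpolation=cv2.INTER_CUBIC)
import numpy as np
cv2.imwrite("pics/crop1.png",np.vstack([np.hstack([f(a,140,170),f(b,160,160)]),np.hstack([f(a,310,250),f(b,270,260)])]))
```

```text
(no output)
```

View pics/crop1.png

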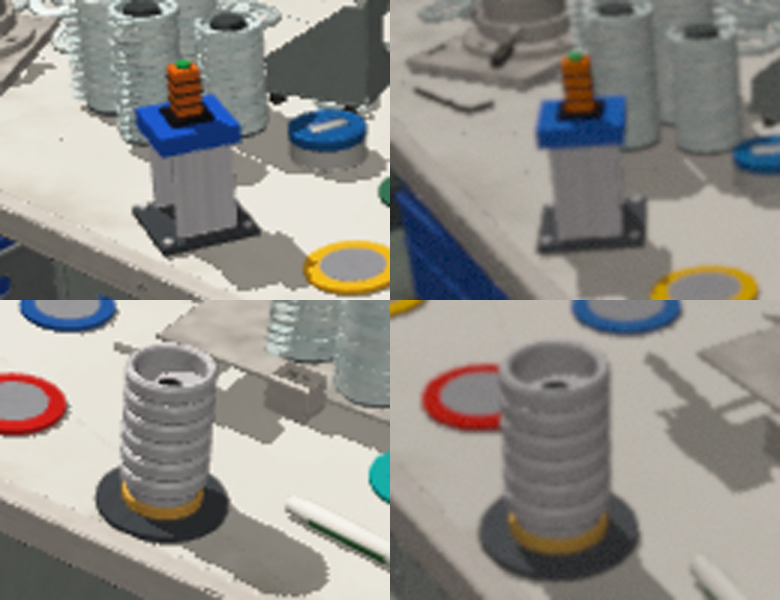

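The crops show the stack of six on the stand with its rim and black spot visible. The probe stands upright in a turned holder. The scene and wrist views agree on the discs to a few mm. Next I move over the stack.

>>> play_rows(plan="-33 -24 0 0 0 0;-33 -24 0 0 0 0;-33 -24 0 0 0 0;-33 -24 0 0 0 0;-34 -24 0 0 0 0;-34 -23 0 0 0 0;-33 -23 0 0 0 0;-33 -23 0 0 0 0;-33 -23 0 0 0 0;-33 -23 0 0 0 0;0 0 0 0 0 0;0 0 0 0 0 0", fingers=-1)

```text
clock: 1.8
tcp_pos: [0.4156, -0.3312, 0.2055]
orientation: [-0.0, 0.707, 0.707, 0.0]
contact_force: [0.4, 0.5, 0.2]
opening: 0.0938
gripper_force: 0.0
```

Run:
```python
from h import *
im,K,T=cam("wrist","w1"); print(tool().round(4)); 
print(proj([[.415,-.333,.111],[.415,-.333,.096]],K,T))
im,K,T=cam("scene"); discs(im,K,T)
```

```text
[[-1.700e-03  1.000e+00  6.000e-04  4.159e-01]
 [ 1.000e+00  1.700e-03  8.000e-04 -3.308e-01]
 [ 8.000e-04  6.000e-04 -1.000e+00  2.055e-01]
 [ 0.000e+00  0.000e+00  0.000e+00  1.000e+00]]
[[316.32559574 236.62259874]
 [316.33815649 232.07156176]]
red px [314. 284.] xy 0.4507 -0.1764 r 0.0395
yellow px [257. 259.] xy 0.4585 -0.0017 r 0.0404
green px [453. 311.] xy 0.5477 -0.4634 r 0.0388
blue px [332. 252.] xy 0.5979 -0.1227 r 0.0386
blue px [248. 213.] xy 0.6342 0.1849 r 0.0392
```

View pics/w1.png

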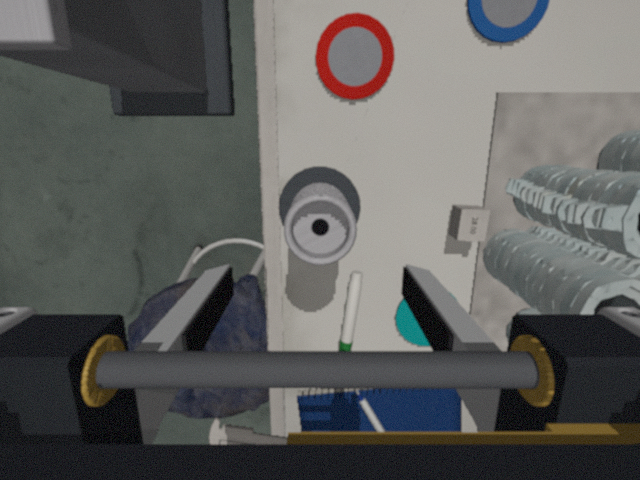

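The wrist view shows the stack rim near (320,229), with the black spot at (320,227).

```bash
cat >> h.py <<'E'
def spot(im,K,T,xy,z):
    "black spot of 16 mm at height z near xy"
    u,v=proj([[*xy,z]],K,T)[0]; out=None
    m=(im.max(2)<60).astype(np.uint8)*255
    for k in cv2.findContours(m,cv2.RETR_EXTERNAL,cv2.CHAIN_APPROX_NONE)[0]:
        if len(k)<8: continue
        p=plane(k[:,0],K,T,z); x,y,r=circ(p)
        if .004<r<.012 and np.hypot(x-xy[0],y-xy[1])<.03:
            print("spot xy %.4f %.4f r %.4f"%(x,y,r)); out=np.array([x,y])
    return out
def delta(xyz):
    "rows: shift in tool axes (mm) from the measured pose to xyz"
    T=tool(); print("tcp",T[:3,3].round(4),"yaw deg %.2f"%np.degrees(np.arctan2(T[1,1],T[0,1])),"tool shift mm",((np.array(xyz)-T[:3,3])@T[:3,:3]*1e3).round(1))
def bright(im,K,T,xy,z,r=.0305):
    "rim circle: edge points within 5 mm of the expected outer radius"
    e=cv2.Canny(im,40,120); v,u=np.nonzero(e); p=plane(np.c_[u,v],K,T,z); c=np.array(xy)
    for _ in range(10):
        d=np.hypot(*(p-c).T); q=p[abs(d-r)<.004]
        f=least_squares(lambda a:np.hypot(*(q-a).T)-r,c,loss="soft_l1",f_scale=.0007); c=f.x
    print("rim xy",c.round(4),len(q)); return c
E
python3 - <<'E'
from h import *
im,K,T=cam("wrist")
s=spot(im,K,T,(.417,-.331),.096); c=bright(im,K,T,s,.111); discs(im,K,T)
delta([*s,.150])
E
```

```text
spot xy 0.4179 -0.3282 r 0.0063
rim xy [ 0.4179 -0.3267] 382
red px [354.  57.] xy 0.4531 -0.1749 r 0.0389
yellow px [536. 370.] xy 0.6731 -0.5413 r 0.0428
blue px [506.  21.] xy 0.6001 -0.1243 r 0.0354
tcp [ 0.416  -0.3306  0.2054] yaw deg 0.14 tool shift mm [ 2.4  1.9 55.4]
```

>>> play_rows(plan="2 2 15 0 0 0;1 0 30 0 0 0;0 0 30 0 0 0;0 0 20 0 0 0;0 0 10 0 0 0;0 0 0 0 0 0;0 0 0 0 0 0")

```text
clock: 2.82
tcp_pos: [0.4175, -0.3292, 0.101]
orientation: [0.001, 0.707, 0.707, 0.0]
contact_force: [0.4, -0.3, -0.6]
opening: 0.0936
gripper_force: 0.0
```

>>> play_rows(plan="0 0 0 0 0 0;0 0 0 0 0 0;0 0 0 0 0 0;0 0 0 0 0 0;0 0 0 0 0 0;0 0 0 0 0 0;0 0 0 0 0 0", fingers=0.8)

```text
clock: 3.7
tcp_pos: [0.4173, -0.3291, 0.1007]
orientation: [0.0, 0.707, 0.707, 0.0]
contact_force: [0.6, -0.2, 3.0]
opening: 0.0628
gripper_force: 30.0
```

>>> play_rows(plan="0 0 -3 0 0 0;0 0 -6 0 0 0;0 0 -12 0 0 0;0 0 -20 0 0 0;0 0 -20 0 0 0;0 0 0 0 0 0;0 0 0 0 0 0")

```text
clock: 4.58
tcp_pos: [0.4167, -0.3287, 0.1613]
orientation: [-0.0, 0.707, 0.707, -0.0]
contact_force: [-0.7, 0.3, 0.0]
opening: 0.0627
gripper_force: 30.0
```

Run:
```python
from h import *
im,K,T=cam("wrist"); im2,K2,T2=cam("scene")
print(env.read_state()["opening"]); t=tool(); print(t[:3,3])
s=spot(im,K,T,t[:2,3],t[2,3]-.005)
discs(im,K,T)
a=im2[200:350,280:480]; cv2.imwrite("pics/c2.png",np.hstack([cv2.resize(a,(400,300)),cv2.resize(im,(400,300))]))
```

```text
0.06222161479288142
[ 0.41643922 -0.32856696  0.16075926]
spot xy 0.4166 -0.3283 r 0.0069
red px [358.  46.] xy 0.4531 -0.1752 r 0.0388
blue px [530.  13.] xy 0.5996 -0.1242 r 0.0355
```

View pics/c2.png

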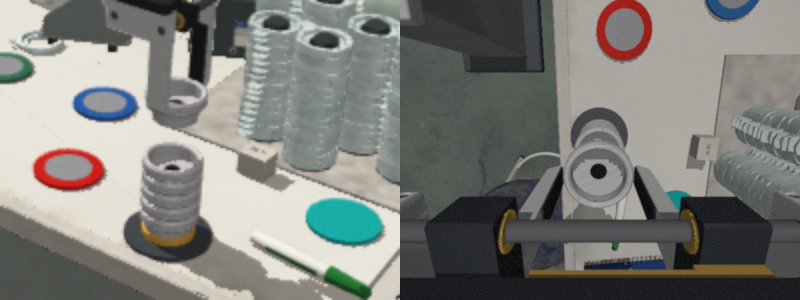

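One cup is lifted and five remain; its spot sits within 0.3 mm of the TCP. I place this one on red.

>>> play_rows(plan="30 7 0 0 0 0;40 10 0 0 0 0;40 10 0 0 0 0;30 7 30 0 0 0;13 2 40 0 0 0;0 0 30 0 0 0;0 0 20 0 0 0;0 0 10 0 0 0;0 0 0 0 0 0;0 0 0 0 0 0")

```text
clock: 5.92
tcp_pos: [0.4534, -0.1762, 0.032]
orientation: [0.0, 0.707, 0.707, 0.0]
contact_force: [0.1, -0.9, -0.4]
opening: 0.0629
gripper_force: 30.0
```

Run:
```python
from h import *
im,K,T=cam("wrist"); t=tool(); delta([.4531,-.1752,.025])
s=spot(im,K,T,t[:2,3],t[2,3]-.005)
discs(im,K,T,.005,["red","blue"])
```

```text
tcp [ 0.4535 -0.1763  0.0322] yaw deg -0.01 tool shift mm [ 1.1 -0.4  7.2]
spot xy 0.4534 -0.1756 r 0.0070
red px [317. 231.] xy 0.4533 -0.1732 r 0.0373
blue px [565. 170.] xy 0.6001 -0.1209 r 0.0393
```

>>> play_rows(plan="1 0 3 0 0 0;0 0 2 0 0 0;0 0 1 0 0 0;0 0 0 0 0 0;0 0 0 0 0 0")

```text
clock: 6.6
tcp_pos: [0.453, -0.175, 0.0255]
orientation: [-0.0, 0.707, 0.707, 0.0]
contact_force: [-0.4, -0.7, 0.1]
opening: 0.0627
gripper_force: 30.0
```

>>> play_rows(plan="0 0 1 0 0 0;0 0 0 0 0 0;0 0 0 0 0 0")

```text
clock: 6.98
tcp_pos: [0.4531, -0.175, 0.0247]
orientation: [0.0, 0.707, 0.707, 0.0]
contact_force: [0.1, 0.0, 3.6]
opening: 0.0625
gripper_force: 30.0
```

>>> play_rows(plan="0 0 0 0 0 0;0 0 0 0 0 0;0 0 0 0 0 0;0 0 0 0 0 0;0 0 -10 0 0 0;0 0 -30 0 0 0;0 0 -40 0 0 0;-20 -3 -40 0 0 0;-30 -8 -15 0 0 0;-30 -8 0 0 0 0;0 0 0 0 0 0;0 0 0 0 0 0", fingers=-0.6)

```text
clock: 8.48
tcp_pos: [0.434, -0.254, 0.1596]
orientation: [-0.0, 0.707, 0.707, 0.0]
contact_force: [-0.1, 0.6, 0.6]
opening: 0.0753
gripper_force: 0.0
```

```bash
cat >> h.py <<'E'
def look(next_cup_z,others=("red","blue","green","yellow"),spots={}):
    im,K,T=cam("wrist"); discs(im,K,T,.005,others)
    for n,xy in spots.items(): print(n,end=" "); spot(im,K,T,xy,.020)
    if next_cup_z: s=spot(im,K,T,(.4178,-.328),next_cup_z); delta([.4178,-.328,next_cup_z+.005])
E
python3 - <<'E'
from h import *
look(.081,spots=dict(red=(.453,-.175)))
im,K,T=cam("scene"); discs(im,K,T)
E
```

```text
red px [338. 134.] xy 0.4532 -0.1746 r 0.0387
blue px [503.  72.] xy 0.6004 -0.1212 r 0.0388
yellow px [493. 371.] xy 0.6052 -0.4336 r 0.0417
yellow px [141. 370.] xy 0.2669 -0.4354 r 0.0453
red spot xy 0.4534 -0.1741 r 0.0063
spot xy 0.4177 -0.3283 r 0.0064
tcp [ 0.4342 -0.2536  0.1595] yaw deg 0.08 tool shift mm [-74.4 -16.5  73.4]
red px [314. 288.] xy 0.4495 -0.1771 r 0.0374
yellow px [257. 259.] xy 0.4584 -0.0017 r 0.0403
green px [451. 308.] xy 0.5464 -0.4648 r 0.0384
blue px [332. 252.] xy 0.5979 -0.1227 r 0.0386
blue px [248. 213.] xy 0.6342 0.1849 r 0.0392
```

The red cup is centred to within 0.5 mm. Next is cup 2, with the tips 15 mm lower.

>>> play_rows(plan="-25 -6 0 0 0 0;-30 -6 0 0 0 0;-20 -5 14 0 0 0;0 0 30 0 0 0;0 0 20 0 0 0;0 0 10 0 0 0;0 0 0 0 0 0;0 0 0 0 0 0")

```text
clock: 9.57
tcp_pos: [0.4177, -0.33, 0.0861]
orientation: [0.001, 0.707, 0.707, 0.0]
contact_force: [0.5, -0.1, 0.5]
opening: 0.0752
gripper_force: 0.0
```

>>> play_rows(plan="0 0 0 0 0 0;0 0 0 0 0 0;0 0 0 0 0 0;0 0 0 0 0 0;0 0 0 0 0 0", fingers=0.8)

```text
clock: 10.2
tcp_pos: [0.4175, -0.3303, 0.0861]
orientation: [0.001, 0.707, 0.707, 0.0]
contact_force: [0.3, 0.4, 6.8]
opening: 0.0619
gripper_force: 29.9
```

>>> play_rows(plan="0 0 -3 0 0 0;0 0 -7 0 0 0;0 0 -15 0 0 0;0 0 -25 0 0 0;0 0 -25 0 0 0;40 5 0 0 0 0;45 20 0 0 0 0;40 40 0 0 0 0;5 50 0 0 0 0;0 50 0 0 0 0;0 18 0 0 0 0;0 0 0 0 0 0")

```text
clock: 11.7
tcp_pos: [0.601, -0.1995, 0.1608]
orientation: [0.0, 0.707, 0.708, 0.0]
contact_force: [-0.4, -0.1, -1.5]
opening: 0.0619
gripper_force: 29.1
```

Run:
```python
from h import *
im,K,T=cam("wrist","w2"); t=tool()
spot(im,K,T,t[:2,3],t[2,3]-.005); discs(im,K,T); print("red",spot(im,K,T,(.453,-.175),.02)); delta([.6004,-.1212,.0254])
print(env.read_state()["opening"])
im,K,T=cam("scene","s2"); discs(im,K,T); spot(im,K,T,(.414,-.332),.066)
```

```text
spot xy 0.6010 -0.1975 r 0.0070
red px [178. 188.] xy 0.4540 -0.1745 r 0.0378
yellow px [464. 370.] xy 0.7305 -0.3824 r 0.0498
yellow px [155.  19.] xy 0.4611 -0.0037 r 0.0356
blue px [317. 136.] xy 0.6009 -0.1212 r 0.0385
spot xy 0.4531 -0.1743 r 0.0063
red [ 0.45312527 -0.1743176 ]
tcp [ 0.5994 -0.1999  0.1607] yaw deg 0.01 tool shift mm [ 78.7   1.1 135.3]
0.06215386502692472
red px [314. 288.] xy 0.4495 -0.1771 r 0.0374
yellow px [257. 259.] xy 0.4584 -0.0018 r 0.0403
green px [449. 310.] xy 0.5482 -0.4662 r 0.0376
blue px [332. 252.] xy 0.5979 -0.1227 r 0.0386
blue px [248. 213.] xy 0.6342 0.1849 r 0.0392
spot xy 0.4180 -0.3272 r 0.0044
```

View pics/s2.png

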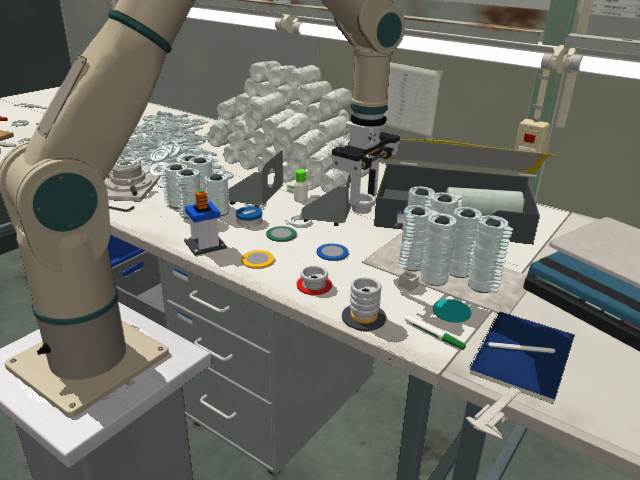

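One cup is in the gripper, four are on the stand, and the cup on red stands well. Before going down I check the clearance to the grey bracket, whose near edge is at about (348,221) bottom and (355,150) top.

Run:
```python
from h import *
a,Ka,Ta=cam("scene"); b,Kb,Tb=cam("side")
def tri(p,q):
    P=[Ka@np.linalg.inv(Ta)[:3],Kb@np.linalg.inv(Tb)[:3]]
    X=cv2.triangulatePoints(P[0],P[1],np.array(p,float).reshape(2,1),np.array(q,float).reshape(2,1)); return (X[:3]/X[3]).ravel().round(3)
print(tri((355,150),(415,168)),tri((348,221),(378,233)),tri((283,151),(345,152)),plane([[348,221],[305,215],[233,203]],Ka,Ta,0))
print("tall stacks",tri((415,213),(430,222)),tri((437,219),(449,235)))
```

```text
[0.878 0.001 0.145] [ 0.684 -0.111  0.048] [0.799 0.196 0.136] [[ 0.772772   -0.054605  ]
 [ 0.72909758  0.06095841]
 [ 0.66235553  0.27301794]]
tall stacks [ 0.653 -0.307  0.146] [ 0.648 -0.364  0.147]
```

The bracket starts at about x = 0.72, while the gripper body reaches 0.69, so blue is clear. Next I place the cup there.

>>> play_rows(plan="30 0 0 0 0 0;30 0 20 0 0 0;16 0 35 0 0 0;0 0 35 0 0 0;0 0 25 0 0 0;0 0 14 0 0 0;0 0 3 0 0 0;0 0 0 0 0 0;0 0 0 0 0 0")

```text
clock: 13.02
tcp_pos: [0.6008, -0.1242, 0.0295]
orientation: [0.001, 0.707, 0.707, 0.001]
contact_force: [0.4, -0.1, -0.1]
opening: 0.0625
gripper_force: 29.1
```

Run:
```python
from h import *
im,K,T=cam("wrist"); t=tool()
s=spot(im,K,T,t[:2,3],t[2,3]-.005); discs(im,K,T,.005,["blue","green"]);delta([.6009,-.1215,.025])
```

```text
spot xy 0.5873 -0.1241 r 0.0113
spot xy 0.6008 -0.1222 r 0.0071
blue px [317. 228.] xy 0.6008 -0.1195 r 0.0370
green px [309.  19.] xy 0.5967 0.0360 r 0.0351
tcp [ 0.6007 -0.1241  0.0294] yaw deg -0.00 tool shift mm [2.6 0.2 4.4]
```

>>> play_rows(plan="1 0 2 0 0 0;0 0 1.5 0 0 0;0 0 0 0 0 0;0 0 1 0 0 0;0 0 0 0 0 0;0 0 0 0 0 0")

```text
clock: 13.82
tcp_pos: [0.6002, -0.1228, 0.0251]
orientation: [0.0, 0.707, 0.707, 0.0]
contact_force: [-1.9, 1.2, 9.2]
opening: 0.0621
gripper_force: 29.1
```

>>> play_rows(plan="0 0 0 0 0 0;0 0 0 0 0 0;0 0 0 0 0 0;0 0 0 0 0 0;0 0 -10 0 0 0;0 0 -35 0 0 0;0 0 -45 0 0 0;0 -30 -45 0 0 0;-20 -50 0 0 0 0;-40 -50 0 0 0 0;-45 -35 0 0 0 0;-25 0 0 0 0 0", fingers=-0.6)

```text
clock: 15.32
tcp_pos: [0.4329, -0.2546, 0.16]
orientation: [-0.0, 0.709, 0.705, -0.001]
contact_force: [0.2, -0.1, -0.1]
opening: 0.075
gripper_force: 0.0
```

Run:
```python
from h import *
look(.066,spots=dict(red=(.453,-.174),blue=(.601,-.121)))
```

```text
red px [338. 133.] xy 0.4532 -0.1746 r 0.0387
blue px [490.  76.] xy 0.6002 -0.1211 r 0.0376
yellow px [493. 370.] xy 0.6025 -0.4363 r 0.0429
yellow px [141. 370.] xy 0.2621 -0.4343 r 0.0436
red spot xy 0.4535 -0.1742 r 0.0063
blue spot xy 0.6007 -0.1204 r 0.0066
spot xy 0.4178 -0.3285 r 0.0063
tcp [ 0.4347 -0.258   0.1602] yaw deg -0.39 tool shift mm [-69.7 -16.5  89.4]
```

>>> play_rows(plan="-25 -6 0 0 0 0;-30 -6 5 0 0 0;-16 -5 25 0 0 0;0 0 30 0 0 0;0 0 20 0 0 0;0 0 9 0 0 0;0 0 0 0 0 0;0 0 0 0 0 0")

```text
clock: 16.38
tcp_pos: [0.4199, -0.3232, 0.0708]
orientation: [0.001, 0.707, 0.707, 0.0]
contact_force: [-0.6, 0.1, -0.2]
opening: 0.0749
gripper_force: 0.0
```

>>> play_rows(plan="0 0 0 0 0 0;0 0 0 0 0 0;0 0 0 0 0 0;0 0 0 0 0 0;0 0 0 0 0 0", fingers=0.8)

```text
clock: 17.0
tcp_pos: [0.4192, -0.3232, 0.0706]
orientation: [0.0, 0.707, 0.707, 0.0]
contact_force: [-1.7, 0.7, 6.8]
opening: 0.0623
gripper_force: 29.2
```

The tool sits 5 mm off the cup in y, so I reopen and centre it before lifting.

>>> play_rows(plan="0 0 0 0 0 0;0 0 0 0 0 0;0 0 0 0 0 0;-5 -1.5 0 0 0 0;0 0 0 0 0 0;0 0 0 0 0 0", fingers=-0.6)

```text
clock: 17.75
tcp_pos: [0.4176, -0.3281, 0.0699]
orientation: [-0.0, 0.707, 0.707, 0.0]
contact_force: [-0.4, -0.5, 0.2]
opening: 0.0753
gripper_force: 0.0
```

>>> play_rows(plan="0 0 0 0 0 0;0 0 0 0 0 0;0 0 0 0 0 0;0 0 0 0 0 0;0 0 0 0 0 0", fingers=0.8)

```text
clock: 18.38
tcp_pos: [0.4178, -0.328, 0.07]
orientation: [0.0, 0.707, 0.707, 0.0]
contact_force: [0.8, 0.4, 0.5]
opening: 0.0623
gripper_force: 30.0
```

>>> play_rows(plan="0 0 -3 0 0 0;0 0 -7 0 0 0;0 0 -20 0 0 0;0 0 -30 0 0 0;0 0 -30 0 0 0;45 5 0 0 0 0;45 20 0 0 0 0;45 35 0 0 0 0;45 40 0 0 0 0;45 40 0 0 0 0;40 30 0 0 0 0;23 9 0 0 0 0")

```text
clock: 19.88
tcp_pos: [0.5984, -0.0365, 0.1602]
orientation: [-0.0, 0.706, 0.708, 0.001]
contact_force: [0.1, -0.8, 0.2]
opening: 0.0625
gripper_force: 30.0
```

Run:
```python
from h import *
im,K,T=cam("wrist"); t=tool()
spot(im,K,T,t[:2,3],t[2,3]-.004); discs(im,K,T); print("red",spot(im,K,T,(.453,-.174),.02),"blue",spot(im,K,T,(.6,-.1205),.02)); delta([.597,.039,.0254])
im,K,T=cam("scene","s3"); discs(im,K,T); spot(im,K,T,(.417,-.328),.051)
```

```text
spot xy 0.5983 -0.0369 r 0.0069
yellow px [174. 180.] xy 0.4607 -0.0001 r 0.0391
green px [316. 139.] xy 0.5969 0.0392 r 0.0375
red None blue None
tcp [ 0.5988 -0.033   0.1601] yaw deg 0.39 tool shift mm [ 71.5  -1.6 135. ]
red px [314. 288.] xy 0.4495 -0.1771 r 0.0374
yellow px [257. 259.] xy 0.4584 -0.0019 r 0.0402
green px [452. 309.] xy 0.5450 -0.4637 r 0.0342
blue px [122. 251.] xy 0.2787 0.2853 r 0.0497
blue px [248. 213.] xy 0.6342 0.1849 r 0.0392
spot xy 0.4195 -0.3262 r 0.0041
```

>>> play_rows(plan="30 -1 0 0 0 0;30 -1 20 0 0 0;12 0 35 0 0 0;0 0 35 0 0 0;0 0 25 0 0 0;0 0 14 0 0 0;0 0 3 0 0 0;0 0 0 0 0 0;0 0 0 0 0 0")

```text
clock: 21.1
tcp_pos: [0.5955, 0.0319, 0.029]
orientation: [0.001, 0.707, 0.707, 0.001]
contact_force: [0.5, 0.3, -0.3]
opening: 0.0626
gripper_force: 30.0
```

Run:
```python
from h import *
im,K,T=cam("wrist"); t=tool()
s=spot(im,K,T,t[:2,3],t[2,3]-.004); discs(im,K,T,.005,["yellow","green"]);delta([.5969,.039,.024])
```

```text
spot xy 0.5955 0.0315 r 0.0070
yellow px [169. 370.] xy 0.5182 -0.0509 r 0.0310
yellow px [102. 288.] xy 0.4606 0.0025 r 0.0371
green px [320. 225.] xy 0.5965 0.0404 r 0.0366
tcp [0.5954 0.032  0.0289] yaw deg 0.00 tool shift mm [7.  1.5 4.9]
```

>>> play_rows(plan="7.5 1.3 0 0 0 0;0 0 0 0 0 0;0 0 3 0 0 0;0 0 1 0 0 0;0 0 0.5 0 0 0;0 0 0 0 0 0;0 0 0 0 0 0")

```text
clock: 22.02
tcp_pos: [0.5958, 0.0394, 0.024]
orientation: [-0.0, 0.707, 0.707, -0.0]
contact_force: [-1.9, -0.3, 5.4]
opening: 0.0625
gripper_force: 30.0
```

Run:
```python
from h import *
im,K,T=cam("wrist"); t=tool()
s=spot(im,K,T,t[:2,3],t[2,3]-.004); delta([.5969,.039,.024]); print(env.read_state()["contact_force"])
```

```text
spot xy 0.5957 0.0390 r 0.0069
tcp [0.5958 0.0394 0.024 ] yaw deg -0.01 tool shift mm [-0.4  1.1 -0. ]
[-1.16665823  0.68724786  6.54415102]
```

>>> play_rows(plan="0 0 0 0 0 0;0 0 0 0 0 0;0 0 0 0 0 0;0 0 0 0 0 0;0 0 -10 0 0 0;0 0 -35 0 0 0;0 0 -45 0 0 0;-10 -20 -45 0 0 0;-45 -40 0 0 0 0;-45 -40 0 0 0 0;-45 -30 0 0 0 0;-45 -20 0 0 0 0", fingers=-0.6)

```text
clock: 23.58
tcp_pos: [0.4446, -0.1518, 0.1594]
orientation: [0.0, 0.707, 0.707, 0.0]
contact_force: [0.4, -0.4, -0.5]
opening: 0.0752
gripper_force: 0.0
```

>>> play_rows(plan="-45 -8 0 0 0 0;-40 -4 0 0 0 0;-18 0 0 0 0 0;0 0 0 0 0 0;0 0 0 0 0 0")

```text
clock: 24.2
tcp_pos: [0.4344, -0.2515, 0.1584]
orientation: [-0.001, 0.706, 0.708, 0.0]
contact_force: [0.2, -0.3, -0.6]
opening: 0.0757
gripper_force: 0.0
```

Run:
```python
from h import *
look(.051,spots=dict(red=(.453,-.174),blue=(.601,-.121)))
```

```text
red px [338. 138.] xy 0.4532 -0.1746 r 0.0387
blue px [489.  81.] xy 0.6001 -0.1211 r 0.0375
yellow px [141. 370.] xy 0.2636 -0.4290 r 0.0405
yellow px [493. 370.] xy 0.6025 -0.4314 r 0.0445
red spot xy 0.4533 -0.1741 r 0.0063
blue spot xy 0.6007 -0.1204 r 0.0065
spot xy 0.4179 -0.3285 r 0.0062
tcp [ 0.4345 -0.2514  0.1584] yaw deg 0.16 tool shift mm [-76.7 -16.9 102.3]
```

Cup 4: TCP target (0.4178, −0.3285, 0.0553).

>>> play_rows(plan="-25 -6 0 0 0 0;-30 -6 8 0 0 0;-22 -5 30 0 0 0;0 0 30 0 0 0;0 0 25 0 0 0;0 0 10 0 0 0;0 0 0 0 0 0;0 0 0 0 0 0")

```text
clock: 25.25
tcp_pos: [0.4178, -0.3306, 0.0564]
orientation: [0.001, 0.707, 0.707, 0.0]
contact_force: [-0.1, -0.1, 2.0]
opening: 0.0757
gripper_force: 0.0
```

>>> play_rows(plan="0 0 0 0 0 0;0 0 0 0 0 0;0 0 0 0 0 0;0 0 0 0 0 0;0 0 0 0 0 0", fingers=0.8)

```text
clock: 25.88
tcp_pos: [0.4176, -0.3308, 0.0562]
orientation: [0.001, 0.707, 0.707, 0.0]
contact_force: [-0.5, 1.2, 5.8]
opening: 0.0611
gripper_force: 29.4
```

>>> play_rows(plan="0 0 -3 0 0 0;0 0 -7 0 0 0;0 0 -20 0 0 0;0 0 -35 0 0 0;0 0 -40 0 0 0;40 3 0 0 0 0;45 8 0 0 0 0;45 8 0 0 0 0;45 8 0 0 0 0;45 8 0 0 0 0;30 7 0 0 0 0;0 0 0 0 0 0")

```text
clock: 27.38
tcp_pos: [0.4594, -0.0779, 0.1607]
orientation: [-0.0, 0.705, 0.709, 0.0]
contact_force: [0.5, 0.2, -0.8]
opening: 0.0614
gripper_force: 29.4
```

Run:
```python
from h import *
im,K,T=cam("wrist"); t=tool()
spot(im,K,T,t[:2,3],t[2,3]-.005); discs(im,K,T); print("green",spot(im,K,T,(.597,.039),.02),"blue",spot(im,K,T,(.6,-.1205),.02)); delta([.4608,0,.0252])
im,K,T=cam("scene","s4"); discs(im,K,T); spot(im,K,T,(.417,-.328),.036)
```

```text
spot xy 0.4591 -0.0754 r 0.0069
yellow px [318. 136.] xy 0.4602 -0.0002 r 0.0390
green px [452.  97.] xy 0.5968 0.0392 r 0.0366
blue px [445. 250.] xy 0.6003 -0.1206 r 0.0372
spot xy 0.5962 0.0394 r 0.0065
spot xy 0.6007 -0.1210 r 0.0062
green [0.59621155 0.03935116] blue [ 0.60070076 -0.12097868]
tcp [ 0.4589 -0.0799  0.1607] yaw deg 0.13 tool shift mm [ 79.9   2.1 135.4]
red px [314. 288.] xy 0.4495 -0.1771 r 0.0374
yellow px [257. 259.] xy 0.4584 -0.0018 r 0.0403
green px [451. 310.] xy 0.5474 -0.4641 r 0.0392
blue px [122. 251.] xy 0.2787 0.2853 r 0.0497
blue px [248. 213.] xy 0.6342 0.1849 r 0.0392
spot xy 0.4194 -0.3269 r 0.0055
```

View pics/s4.png

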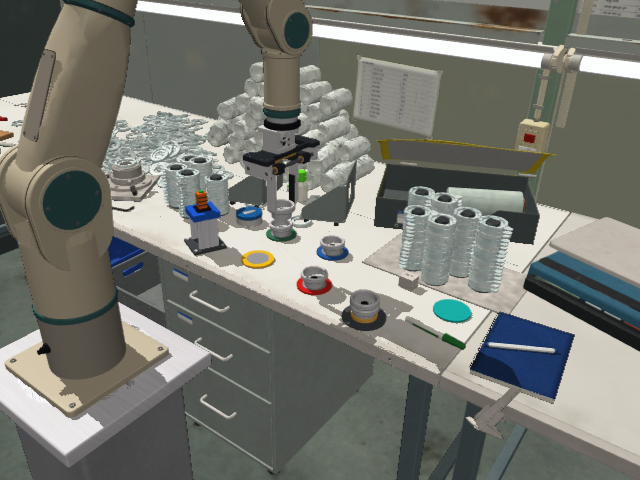

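Three cups stand on their discs and two remain on the stand. Next is yellow.

>>> play_rows(plan="30 1 0 0 0 0;30 0 20 0 0 0;17 0 35 0 0 0;0 0 35 0 0 0;0 0 25 0 0 0;0 0 14 0 0 0;0 0 2 0 0 0;0 0 0 0 0 0;0 0 0 0 0 0")

```text
clock: 28.6
tcp_pos: [0.4607, -0.0037, 0.0303]
orientation: [0.001, 0.707, 0.707, 0.001]
contact_force: [0.0, 0.4, -0.5]
opening: 0.0613
gripper_force: 29.4
```

Run:
```python
from h import *
im,K,T=cam("wrist"); t=tool()
s=spot(im,K,T,t[:2,3],t[2,3]-.005); discs(im,K,T,.005,["yellow"]);delta([.4604,0,.0252])
```

```text
spot xy 0.4604 -0.0011 r 0.0069
yellow px [316. 227.] xy 0.4601 0.0015 r 0.0373
tcp [ 0.4606 -0.0035  0.0303] yaw deg -0.01 tool shift mm [ 3.5 -0.2  5.1]
```

>>> play_rows(plan="1 0 2 0 0 0;0 0 2 0 0 0;0 0 0 0 0 0;0 0 1 0 0 0;0 0 0 0 0 0;0 0 0 0 0 0")

```text
clock: 29.4
tcp_pos: [0.4599, -0.0025, 0.0251]
orientation: [0.0, 0.707, 0.707, 0.0]
contact_force: [-1.5, 0.7, 8.7]
opening: 0.0614
gripper_force: 29.4
```

>>> play_rows(plan="0 0 0 0 0 0;0 0 0 0 0 0;0 0 0 0 0 0;0 0 0 0 0 0;0 0 -10 0 0 0;0 0 -35 0 0 0;0 0 -45 0 0 0;0 0 -45 0 0 0;0 0 -40 0 0 0;20 -5 -40 0 0 0;20 -10 -15 0 0 0;0 0 0 0 0 0", fingers=-0.6)

```text
clock: 30.9
tcp_pos: [0.4451, 0.0387, 0.256]
orientation: [0.001, 0.706, 0.708, 0.001]
contact_force: [0.2, 0.6, -0.6]
opening: 0.0751
gripper_force: 0.0
```

Run:
```python
from h import *
im,K,T=cam("wrist","w5"); print(tool().round(4)); discs(im,K,T)
for n,p in dict(red=(.453,-.174),yellow=(.46,0),green=(.596,.039),blue=(.6,-.12)).items(): print(n,end=" ");spot(im,K,T,p,.02)
print(proj([[.428,.137,.144],[.428,.137,.1]],K,T)); print(env.read_state()["opening"])
```

```text
[[-0.0013  1.      0.0012  0.4449]
 [ 1.      0.0013  0.      0.0375]
 [ 0.      0.0012 -1.      0.255 ]
 [ 0.      0.      0.      1.    ]]
red px [314. 331.] xy 0.4412 -0.1564 r 0.0369
yellow px [328. 226.] xy 0.4602 -0.0002 r 0.0377
green px [426. 196.] xy 0.5973 0.0390 r 0.0359
blue px [444. 301.] xy 0.5976 -0.1239 r 0.0408
blue px [457. 102.] xy 0.6097 0.1575 r 0.0365
blue px [306.  96.] xy 0.4330 0.1632 r 0.0467
red spot xy 0.4412 -0.1588 r 0.0059
yellow spot xy 0.4601 -0.0000 r 0.0057
green spot xy 0.5964 0.0391 r 0.0057
blue [[295.60893658 110.06882953]
 [298.30131876 114.46980311]]
0.07495642222220031
```

View pics/w5.png

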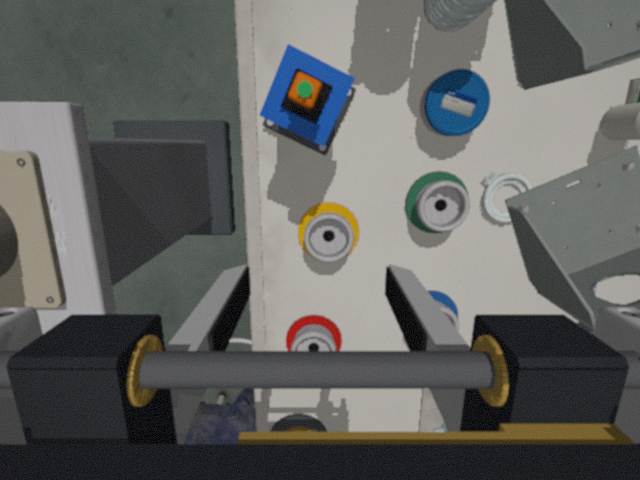

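All four cups stand on their discs. The red cup's spot now appears at (314,348), so that disc may have been knocked aside. The holder's plate is at about (308,99) and turned. Next I measure both.

```bash
cat >> h.py <<'E'
def comp(m,at):
    n,l,st,ce=cv2.connectedComponentsWithStats(m); best=[i for i in range(1,n) if st[i,4]>60]
    i=min(best,key=lambda i:np.hypot(*(ce[i]-at))); return (l==i).astype(np.uint8)*255
def rect(m,K,T,z):
    k=np.vstack(cv2.findContours(m,cv2.RETR_EXTERNAL,cv2.CHAIN_APPROX_NONE)[0])[:,0]
    p=plane(k,K,T,z); (x,y),(w,h),a=cv2.minAreaRect((p*1e4).astype(np.float32)); print("rect xy %.4f %.4f size mm %.1f %.1f ang %.1f"%(x/1e4,y/1e4,w/10,h/10,a))
def holder(im,K,T,xy=(.428,.137)):
    b=mask(im,"blue",120,60); u=proj([[*xy,.1]],K,T)[0]; rect(comp(b,u),K,T,.1)
    h=cv2.cvtColor(im,cv2.COLOR_BGR2HSV); o=cv2.inRange(h,(5,150,60),(17,255,255)); g=proj([[*xy,.144]],K,T)[0]; rect(comp(o,g),K,T,.144)
    gr=cv2.inRange(h,(45,120,60),(75,255,255)); m=comp(gr,g); v,w=np.nonzero(m); print("cap px",w.mean(),v.mean(),len(v),"xy@.146",plane([w.mean(),v.mean()],K,T,.146))
E
python3 - <<'E'
from h import *
im,K,T=cam("wrist"); holder(im,K,T,(.433,.150))
im,K,T=cam("scene"); discs(im,K,T); spot(im,K,T,(.453,-.174),.02); spot(im,K,T,(.441,-.159),.02)
E
```

```text
rect xy 0.4357 0.1514 size mm 66.2 66.1 ang 65.3
rect xy 0.4350 0.1516 size mm 22.9 22.7 ang 65.3
cap px 304.5988023952096 87.25149700598803 167 xy@.146 [[0.43523098 0.15225368]]
red px [304. 287.] xy 0.4374 -0.1604 r 0.0376
yellow px [257. 262.] xy 0.4572 -0.0025 r 0.0381
green px [450. 310.] xy 0.5477 -0.4644 r 0.0389
blue px [122. 251.] xy 0.2786 0.2838 r 0.0484
blue px [248. 213.] xy 0.6342 0.1849 r 0.0392
```

The red disc, with its cup on it, was knocked to about (0.441, −0.159). The holder is at (0.4354, 0.1515), turned −24.7°, and its plate and grip sizes match those given. I go above the probe and align.

>>> play_rows(plan="30 -3 0 0 0 0;35 -3 0 0 0 0;35 -3 0 0 0 0;14 0 0 0 0 0;0 0 0 0 0 8.3;0 0 0 0 0 8.2;0 0 0 0 0 8.2;0 0 25 0 0 0;0 0 25 0 0 0;0 0 0 0 0 0;0 0 0 0 0 0", fingers=-0.4)

```text
clock: 32.42
tcp_pos: [0.4367, 0.1508, 0.2049]
orientation: [0.0, 0.842, 0.539, 0.0]
contact_force: [0.4, -0.2, 0.1]
opening: 0.0658
gripper_force: 0.0
```

Run:
```python
from h import *
im,K,T=cam("wrist"); holder(im,K,T,(.435,.1515)); delta([.4352,.1516,.107])
```

```text
rect xy 0.4358 0.1534 size mm 68.3 65.0 ang 65.2
rect xy 0.4373 0.1574 size mm 28.5 22.6 ang 65.2
cap px 313.81481481481484 246.3862433862434 189 xy@.146 [[0.43521451 0.1522413 ]]
tcp [0.4368 0.1511 0.2052] yaw deg -24.75 tool shift mm [-0.3 -1.8 98.2]
```

>>> play_rows(plan="0 -1.7 20 0 0 0;0 0 30 0 0 0;0 0 25 0 0 0;0 0 15 0 0 0;0 0 6 0 0 0;0 0 0 0 0 0;0 0 0 0 0 0")

```text
clock: 33.35
tcp_pos: [0.4351, 0.1524, 0.1092]
orientation: [0.0, 0.842, 0.539, 0.001]
contact_force: [-0.0, 0.1, -0.6]
opening: 0.0658
gripper_force: 0.0
```

>>> play_rows(plan="0 0 0 0 0 0;0 0 0 0 0 0;0 0 0 0 0 0;0 0 0 0 0 0;0 0 0 0 0 0;0 0 0 0 0 0;0 0 0 0 0 0;0 0 0 0 0 0", fingers=1)

```text
clock: 34.35
tcp_pos: [0.4345, 0.1522, 0.1085]
orientation: [-0.0, 0.842, 0.539, 0.0]
contact_force: [0.4, 0.1, -0.4]
opening: 0.0219
gripper_force: 30.0
```

Run:
```python
from h import *
im,K,T=cam("wrist"); holder(im,K,T,(.435,.1515)); delta([.4352,.152,.109]); print(env.read_state()["opening"],env.read_state()["moment"])
```

```text
rect xy 0.4392 0.1613 size mm 52.5 65.5 ang 65.3
rect xy 0.4380 0.1592 size mm 33.5 21.8 ang 66.3
cap px 317.270955165692 309.16179337231966 513 xy@.146 [[0.43496636 0.15229072]]
tcp [0.4345 0.1522 0.1085] yaw deg -24.70 tool shift mm [ 0.1  0.7 -0.5]
0.02171986328509703 [-0.00064146  0.07517154  0.00643352]
```

The probe is gripped with the opening at 21.7 mm, and the tip is 96.6 mm below the TCP. I lift it clear and go to a viewing spot short of red.

>>> play_rows(plan="0 0 -4 0 0 0;0 0 -10 0 0 0;0 0 -20 0 0 0;0 0 -30 0 0 0;0 0 -30 0 0 0;0 0 -21 0 0 0;0 0 0 0 0 0;0 0 0 0 0 0")

```text
clock: 35.4
tcp_pos: [0.4339, 0.152, 0.223]
orientation: [-0.0, 0.842, 0.54, -0.0]
contact_force: [0.6, 0.0, -0.5]
opening: 0.0216
gripper_force: 30.0
```

>>> play_rows(plan="-25 10 0 0 0 0;-40 16 0 0 0 0;-40 16 0 0 0 0;-40 16 0 0 0 0;-40 16 0 0 0 0;-40 16 0 0 0 0;-40 15 0 0 0 0;-40 15 0 0 0 0;-30 11 0 0 0 0;-14 5 0 0 0 0;0 0 0 0 0 0;0 0 0 0 0 0")

```text
clock: 36.9
tcp_pos: [0.4122, -0.22, 0.2231]
orientation: [-0.001, 0.841, 0.54, 0.0]
contact_force: [-0.3, 0.4, -1.1]
opening: 0.0214
gripper_force: 30.0
```

Run:
```python
from h import *
t=tool(); im,K,T=cam("wrist","w6"); delta([.4412,-.1588,.2236]); discs(im,K,T)
for n,p in dict(red=(.441,-.159),yellow=(.46,0),green=(.596,.039),blue=(.6,-.12)).items(): print(n,end=" ");spot(im,K,T,p,.02)
im,K,T=cam("scene","s6"); discs(im,K,T); print(proj([[*t[:2,3],t[2,3]-.0966]],K,T))
im,K,T=cam("side","d6"); print(proj([[*t[:2,3],t[2,3]-.0966]],K,T))
```

```text
tcp [ 0.4124 -0.22    0.2232] yaw deg -24.56 tool shift mm [67.6  0.7 -0.3]
red px [317. 146.] xy 0.4412 -0.1580 r 0.0385
yellow px [270.  17.] xy 0.4586 -0.0031 r 0.0356
blue px [430.  56.] xy 0.6008 -0.1210 r 0.0373
red spot xy 0.4412 -0.1573 r 0.0058
yellow green blue spot xy 0.6006 -0.1205 r 0.0061
red px [304. 287.] xy 0.4373 -0.1604 r 0.0377
yellow px [257. 262.] xy 0.4572 -0.0025 r 0.0381
green px [449. 309.] xy 0.5477 -0.4656 r 0.0381
blue px [549. 275.] xy 0.8287 -0.5823 r 0.0363
blue px [248. 213.] xy 0.6342 0.1849 r 0.0392
[[320.82859912 248.97911728]]
[[290.68819573 248.13552214]]
```

View pics/s6.png

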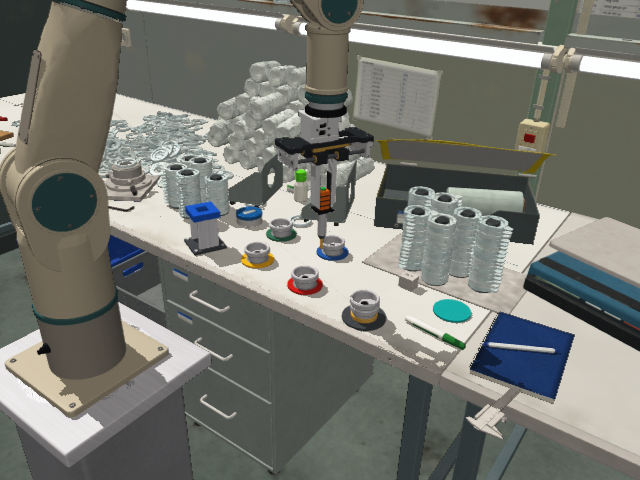

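The probe is held upright, with its tip at (322,250) as predicted. The red cup is centred on the shifted disc at (0.4412, −0.1575). I move the tip over it.

>>> play_rows(plan="25 0 0 0 0 0;25 0 0 0 0 0;18.5 0 5 0 0 0;0 0 25 0 0 0;0 0 30 0 0 0;0 0 25 0 0 0;0 0 8 0 0 0;0 0 0 0 0 0;0 0 0 0 0 0")

```text
clock: 38.17
tcp_pos: [0.4416, -0.1596, 0.1313]
orientation: [0.001, 0.842, 0.54, 0.001]
contact_force: [0.2, -1.3, -1.1]
opening: 0.0217
gripper_force: 30.0
```

Run:
```python
from h import *
delta([.4412,-.1575,.1116])
a,K,T=cam("scene"); b,K2,T2=cam("side")
p=proj([[.4412,-.1575,.035]],K,T)[0].astype(int); q=proj([[.4412,-.1575,.035]],K2,T2)[0].astype(int)
f=lambda i,c:cv2.resize(i[c[1]-40:c[1]+35,c[0]-50:c[0]+50],(400,300),interpolation=cv2.INTER_CUBIC)
cv2.imwrite("pics/p1.png",np.hstack([f(a,p),f(b,q)]))
```

```text
tcp [ 0.4416 -0.1596  0.1313] yaw deg -24.69 tool shift mm [ 1.7 -1.2 19.7]
```

View pics/p1.png

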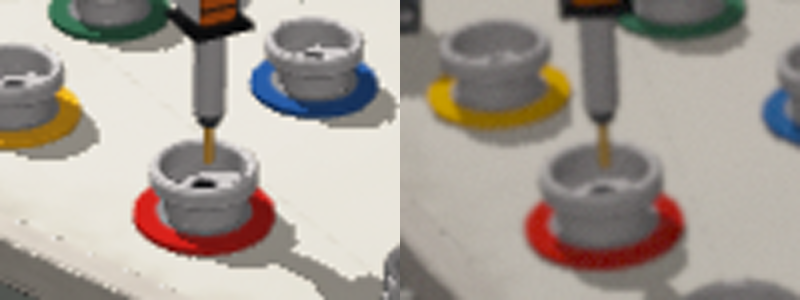

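>>> play_rows(plan="1.7 -1.2 5 0 0 0;0 0 5 0 0 0;0 0 3 0 0 0;0 0 3 0 0 0;0 0 2 0 0 0;0 0 1.5 0 0 0;0 0 0 0 0 0;0 0 0 0 0 0;0 0 0 0 0 0")

```text
clock: 39.4
tcp_pos: [0.4404, -0.1574, 0.111]
orientation: [-0.0, 0.842, 0.539, 0.0]
contact_force: [-1.5, -0.1, 0.5]
opening: 0.0222
gripper_force: 30.0
```

Run:
```python
from h import *
print(env.read_state()["contact_force"]); delta([.4412,-.1575,.1116])
a,K,T=cam("scene"); b,K2,T2=cam("side")
p=proj([[.4412,-.1575,.035]],K,T)[0].astype(int); q=proj([[.4412,-.1575,.035]],K2,T2)[0].astype(int)
f=lambda i,c:cv2.resize(i[c[1]-40:c[1]+35,c[0]-50:c[0]+50],(400,300),interpolation=cv2.INTER_CUBIC)
cv2.imwrite("pics/p2.png",np.hstack([f(a,p),f(b,q)]))
```

```text
[-1.53625841 -0.11341038  0.45901519]
tcp [ 0.4404 -0.1574  0.111 ] yaw deg -24.71 tool shift mm [ 0.3  0.8 -0.6]
```

View pics/p2.png

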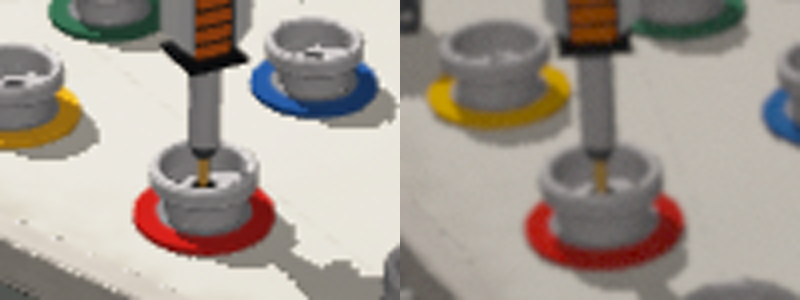

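The brass tip stands on the red cup's spot and has shortened by about 5 mm, a good light press. I go up and on to a viewing spot before yellow.

>>> play_rows(plan="0 0 -5 0 0 0;0 0 -20 0 0 0;0 0 -35 0 0 0;0 0 -35 0 0 0;0 0 -17 0 0 0;40 -24 0 0 0 0;41 -24 0 0 0 0;0 0 0 0 0 0;0 0 0 0 0 0;0 0 0 0 0 0")

```text
clock: 40.75
tcp_pos: [0.4308, -0.0651, 0.2231]
orientation: [0.0, 0.843, 0.539, -0.0]
contact_force: [0.3, 0.8, -0.7]
opening: 0.0218
gripper_force: 30.0
```

```bash
cat >> h.py <<'E'
def pre(c,others):
    P=dict(red=(.441,-.1575),yellow=(.46,0),green=(.596,.039),blue=(.6,-.1205))
    Tt=tool(); im,K,T=cam("wrist"); discs(im,K,T,.005,[c])
    for n in [c,*others]: print(n,end=" "); s=spot(im,K,T,P[n],.02); P[n]=s if s is not None else P[n]
    delta([*P[c],.1122])
E
python3 - <<'E'
from h import *
pre("yellow",["red","green","blue"])
E
```

```text
yellow px [316. 143.] xy 0.4602 0.0000 r 0.0388
yellow spot xy 0.4599 0.0001 r 0.0059
red green spot xy 0.5963 0.0393 r 0.0062
blue spot xy 0.6007 -0.1207 r 0.0059
tcp [ 0.4308 -0.0651  0.223 ] yaw deg -24.84 tool shift mm [ 71.4  -1.1 110.8]
```

>>> play_rows(plan="25 -1 0 0 0 0;25 0 0 0 0 0;21.5 0 5 0 0 0;0 0 25 0 0 0;0 0 30 0 0 0;0 0 22 0 0 0;0 0 8 0 0 0;0 0 0 0 0 0;0 0 0 0 0 0")

```text
clock: 41.92
tcp_pos: [0.4604, 0.0014, 0.1337]
orientation: [0.0, 0.842, 0.539, 0.001]
contact_force: [0.3, -0.2, -1.5]
opening: 0.0217
gripper_force: 30.0
```

Run:
```python
from h import *
delta([.46,0,.112])
```

```text
tcp [0.4604 0.0014 0.1337] yaw deg -24.73 tool shift mm [-1.4  0.2 21.7]
```

>>> play_rows(plan="-1.4 0 6 0 0 0;0 0 5 0 0 0;0 0 4 0 0 0;0 0 3 0 0 0;0 0 2 0 0 0;0 0 1.5 0 0 0;0 0 0 0 0 0;0 0 0 0 0 0;0 0 0 0 0 0")

```text
clock: 43.05
tcp_pos: [0.459, 0.0004, 0.1116]
orientation: [-0.0, 0.842, 0.54, 0.0]
contact_force: [0.2, 0.1, 0.6]
opening: 0.0218
gripper_force: 30.0
```

```bash
cat >> h.py <<'E'
def tiplen():
    "brass tip length seen by scene and side, in mm along the vertical at the tip"
    t=tool()[:3,3]
    for n in ("scene","side"):
        im,K,T=cam(n); z=np.arange(.015,.070,.0005); px=proj(np.c_[np.tile(t[:2],(len(z),1)),z],K,T)
        h=cv2.cvtColor(im,cv2.COLOR_BGR2HSV); o=cv2.inRange(h,(10,90,60),(28,255,255)); u,v=px.mean(0).astype(int)
        o[:, :u-6]=0; o[:, u+7:]=0; r=[i for i in range(len(z)) if o[int(px[i,1]),u-6:u+7].any()]
        print(n,"brass from z %.4f to %.4f"%(z[r[0]],z[r[-1]]) if r else None)
E
python3 - <<'E'
from h import *
delta([.46,0,.112]); print(env.read_state()["contact_force"]); tiplen()
E
```

```text
tcp [4.590e-01 4.000e-04 1.116e-01] yaw deg -24.70 tool shift mm [ 0.1  1.  -0.4]
[0.24423776 0.13582703 0.61805108]
scene brass from z 0.0220 to 0.0380
side brass from z 0.0210 to 0.0375
```

The yellow press is good: the tip has given about 5 mm. Green is next.

>>> play_rows(plan="0 0 -5 0 0 0;0 0 -20 0 0 0;0 0 -35 0 0 0;0 0 -35 0 0 0;0 0 -16 0 0 0;8 36 0 0 0 0;8 36 0 0 0 0;7 36 0 0 0 0;0 0 0 0 0 0;0 0 0 0 0 0;0 0 0 0 0 0")

```text
clock: 44.52
tcp_pos: [0.5657, -0.0236, 0.2226]
orientation: [-0.0, 0.842, 0.54, -0.0]
contact_force: [-0.5, -0.0, -1.2]
opening: 0.0219
gripper_force: 30.0
```

Run:
```python
from h import *
pre("green",["yellow","blue"])
```

```text
green px [319. 145.] xy 0.5970 0.0392 r 0.0371
green spot xy 0.5960 0.0392 r 0.0061
yellow spot xy 0.4598 -0.0000 r 0.0058
blue spot xy 0.6005 -0.1209 r 0.0059
tcp [ 0.5659 -0.0235  0.2226] yaw deg -24.68 tool shift mm [ 69.5   1.2 110.5]
```

>>> play_rows(plan="25 1.5 0 0 0 0;25 0 0 0 0 0;20 0 5 0 0 0;0 0 25 0 0 0;0 0 30 0 0 0;0 0 22 0 0 0;0 0 8 0 0 0;0 0 0 0 0 0;0 0 0 0 0 0")

```text
clock: 45.7
tcp_pos: [0.5982, 0.0391, 0.1335]
orientation: [0.0, 0.842, 0.539, 0.001]
contact_force: [-0.1, -0.4, -0.6]
opening: 0.0219
gripper_force: 30.0
```

Run:
```python
from h import *
delta([.596,.0392,.112])
```

```text
tcp [0.5982 0.0391 0.1335] yaw deg -24.70 tool shift mm [-0.8 -2.  21.4]
```

>>> play_rows(plan="-0.8 -1 6 0 0 0;0 0 5 0 0 0;0 0 4 0 0 0;0 0 3 0 0 0;0 0 2 0 0 0;0 0 1 0 0 0;0 0 0 0 0 0;0 0 0 0 0 0;0 0 0 0 0 0")

```text
clock: 46.82
tcp_pos: [0.5961, 0.0388, 0.1116]
orientation: [-0.0, 0.842, 0.54, 0.0]
contact_force: [-1.4, 0.4, 0.6]
opening: 0.022
gripper_force: 30.0
```

Run:
```python
from h import *
delta([.596,.0392,.112]); print(env.read_state()["contact_force"]); tiplen()
```

```text
tcp [0.5961 0.0388 0.1116] yaw deg -24.70 tool shift mm [ 0.3 -0.3 -0.4]
[-1.36975046  0.43397413  0.64476439]
scene brass from z 0.0225 to 0.0390
side brass from z 0.0225 to 0.0400
```

>>> play_rows(plan="0 0 -5 0 0 0;0 0 -20 0 0 0;0 0 -35 0 0 0;0 0 -35 0 0 0;0 0 -16 0 0 0;-43 15 0 0 0 0;-50 16 0 0 0 0;-50 16 0 0 0 0;-40 14 0 0 0 0;-30 10 0 0 0 0;0 0 0 0 0 0;0 0 0 0 0 0")

```text
clock: 48.42
tcp_pos: [0.5716, -0.183, 0.2219]
orientation: [-0.001, 0.842, 0.54, 0.0]
contact_force: [1.1, 0.2, -1.2]
opening: 0.0216
gripper_force: 30.0
```

Run:
```python
from h import *
pre("blue",["yellow","green","red"])
```

```text
blue px [318. 146.] xy 0.6011 -0.1210 r 0.0381
blue spot xy 0.6005 -0.1206 r 0.0061
yellow spot xy 0.4598 0.0002 r 0.0063
green spot xy 0.5983 0.0437 r 0.0106
red spot xy 0.4410 -0.1575 r 0.0060
tcp [ 0.5718 -0.1824  0.222 ] yaw deg -24.58 tool shift mm [ 68.    0.4 109.9]
```

>>> play_rows(plan="25 0 0 0 0 0;25 0 0 0 0 0;18 0 5 0 0 0;0 0 25 0 0 0;0 0 30 0 0 0;0 0 22 0 0 0;0 0 8 0 0 0;0 0 0 0 0 0;0 0 0 0 0 0")

```text
clock: 49.6
tcp_pos: [0.6008, -0.1227, 0.1334]
orientation: [0.001, 0.842, 0.54, 0.001]
contact_force: [-0.2, -0.4, -0.4]
opening: 0.0217
gripper_force: 30.0
```

Run:
```python
from h import *
delta([.6005,-.1206,.112])
```

```text
tcp [ 0.6008 -0.1227  0.1334] yaw deg -24.69 tool shift mm [ 1.7 -1.2 21.4]
```

>>> play_rows(plan="1.7 -0.5 6 0 0 0;0 0 5 0 0 0;0 0 4 0 0 0;0 0 3 0 0 0;0 0 2 0 0 0;0 0 1 0 0 0;0 0 0 0 0 0;0 0 0 0 0 0;0 0 0 0 0 0")

```text
clock: 50.72
tcp_pos: [0.6003, -0.1209, 0.1116]
orientation: [0.0, 0.842, 0.539, 0.0]
contact_force: [-0.7, 0.8, 0.9]
opening: 0.022
gripper_force: 30.0
```

Run:
```python
from h import *
delta([.6005,-.1206,.112]); print(env.read_state()["contact_force"]); tiplen()
```

```text
tcp [ 0.6003 -0.1209  0.1116] yaw deg -24.70 tool shift mm [ 0.3  0.  -0.4]
[-0.70046397  0.83114322  0.88534674]
scene brass from z 0.0215 to 0.0375
side brass from z 0.0225 to 0.0385
```

All four spots are touched in order. I carry the probe back over the holder.

>>> play_rows(plan="0 0 -5 0 0 0;0 0 -20 0 0 0;0 0 -35 0 0 0;0 0 -35 0 0 0;0 0 -20 0 0 0;25 -38 0 0 0 0;26 -38 0 0 0 0;26 -38 0 0 0 0;26 -38 0 0 0 0;26 -38 0 0 0 0;26 -38 0 0 0 0;20 -30 0 0 0 0")

```text
clock: 52.32
tcp_pos: [0.4381, 0.1476, 0.2268]
orientation: [-0.0, 0.842, 0.54, 0.0]
contact_force: [-0.1, -0.4, -0.3]
opening: 0.0219
gripper_force: 30.0
```

>>> play_rows(plan="4 -7 0 0 0 0;0 0 0 0 0 0;0 0 0 0 0 0;0 0 0 0 0 0")

```text
clock: 52.82
tcp_pos: [0.4351, 0.1513, 0.2265]
orientation: [0.0, 0.843, 0.539, 0.0]
contact_force: [1.0, 0.2, -0.7]
opening: 0.022
gripper_force: 30.0
```

Run:
```python
from h import *
delta([.4345,.1522,.1086])
```

```text
tcp [0.4351 0.1513 0.2265] yaw deg -24.83 tool shift mm [  0.6  -0.9 117.9]
```

>>> play_rows(plan="0.6 -0.9 10 0 0 0;0 0 20 0 0 0;0 0 20 0 0 0;0 0 20 0 0 0;0 0 20 0 0 0;0 0 15 0 0 0;0 0 8 0 0 0;0 0 0 0 0 0;0 0 0 0 0 0")

```text
clock: 53.95
tcp_pos: [0.4342, 0.1534, 0.1138]
orientation: [0.0, 0.842, 0.539, 0.0]
contact_force: [0.2, 0.4, -0.1]
opening: 0.0218
gripper_force: 30.0
```

Run:
```python
from h import *
delta([.4345,.1522,.1086])
```

```text
tcp [0.4342 0.1534 0.1138] yaw deg -24.71 tool shift mm [-1.   0.8  5.2]
```

>>> play_rows(plan="-1 0.5 2 0 0 0;0 0 1.5 0 0 0;0 0 1 0 0 0;0 0 0.5 0 0 0;0 0 0 0 0 0;0 0 0 0 0 0;0 0 0 0 0 0")

```text
clock: 54.82
tcp_pos: [0.4338, 0.1523, 0.1085]
orientation: [-0.0, 0.842, 0.54, 0.0]
contact_force: [0.2, -0.5, -0.5]
opening: 0.022
gripper_force: 30.0
```

>>> play_rows(plan="0 0 0.3 0 0 0;0 0 0 0 0 0;0 0 0 0 0 0;0 0 0 0 0 0")

```text
clock: 55.32
tcp_pos: [0.4338, 0.1523, 0.1085]
orientation: [-0.0, 0.842, 0.539, 0.0]
contact_force: [-1.1, -1.1, 4.9]
opening: 0.022
gripper_force: 30.0
```

>>> play_rows(plan="0 0 0 0 0 0;0 0 0 0 0 0;0 0 0 0 0 0;0 0 0 0 0 0;0 0 0 0 0 0;0 0 -10 0 0 0;0 0 -30 0 0 0;0 0 -40 0 0 0;0 0 -40 0 0 0;-20 10 -30 0 0 0;-30 20 0 0 0 0;0 0 0 0 0 0", fingers=-0.4)

```text
clock: 56.82
tcp_pos: [0.4406, 0.0917, 0.2593]
orientation: [0.001, 0.843, 0.537, 0.001]
contact_force: [-0.6, 0.2, -0.2]
opening: 0.0653
gripper_force: 0.0
```

Run:
```python
from h import *
im,K,T=cam("wrist"); holder(im,K,T,(.435,.152)); discs(im,K,T)
for n,p in dict(red=(.441,-.1575),yellow=(.46,0),green=(.596,.039),blue=(.6,-.12)).items(): print(n,end=" ");spot(im,K,T,p,.02)
im2,K2,T2=cam("scene"); discs(im2,K2,T2)
cv2.imwrite("pics/f.png",np.hstack([im2[140:390,170:490],cv2.resize(im,(333,250))]))
```

```text
rect xy 0.4362 0.1523 size mm 65.4 66.4 ang 65.0
rect xy 0.4351 0.1526 size mm 22.7 22.0 ang 64.0
cap px 279.12142857142857 168.60714285714286 140 xy@.146 [[0.43444423 0.15222822]]
yellow px [356. 250.] xy 0.4603 0.0004 r 0.0375
green px [435. 182.] xy 0.5970 0.0391 r 0.0359
blue px [482. 284.] xy 0.6004 -0.1192 r 0.0364
blue px [285. 163.] xy 0.4262 0.1512 r 0.0462
blue px [423.  94.] xy 0.6083 0.1550 r 0.0363
red yellow spot xy 0.4599 -0.0000 r 0.0055
green spot xy 0.5964 0.0389 r 0.0058
blue spot xy 0.6007 -0.1213 r 0.0055
red px [304. 287.] xy 0.4373 -0.1604 r 0.0377
yellow px [257. 262.] xy 0.4572 -0.0023 r 0.0380
green px [449. 311.] xy 0.5487 -0.4639 r 0.0381
blue px [248. 213.] xy 0.6342 0.1849 r 0.0392
```

View pics/f.png

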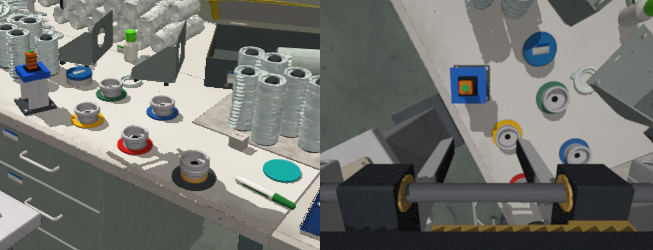

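The probe is upright in its holder, all four cups stand centred on their discs, and two cups are left on the stand. The tin, block and marker look untouched. I hand the job in.

```bash
python3 -c "
from rig import env
print(env.close_job())"
```

```text
the job is handed in; nothing more can be done
None
```

The job is handed in: four cups stand on their discs, the spots were touched in the order red, yellow, green, blue, the probe is back upright in its holder, and two cups remain nested on the stand; no score was returned.

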